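# Unlatch the skewer rack's gate and hold it wide

## Task

I want to draw the skewers out of the chrome rack, so open its front gate for me: pinch the ears of the catch with the wide ears together first, then those of the catch with the narrow ears, take the gate by its round upright post and swing it out past its detent until it stands about square to the rack's front. Its spring pulls it back, so keep hold of the post: the program finishes while holding the gate wide open and still. Leave the skewers in their slots and the white bowl, the cruet, the pepper mill and the spatula where they are.

Things in the scene. Friction and masses are not known exactly. Their poses are not given: they have to be found in the camera images.
- rack: Fixed chrome skewer rack, 240 mm wide, with a dark tray. Origin on the work surface under the middle of the closed gate; x points from the gate to the rack's rear, y along the closed gate towards its hinge, z up. The gate's vertical hinge axis is at (0, +95) mm. A header rail (top 88 mm above the surface, at x = +26 mm) carries the two catches; only catch ears, strike tabs (110 mm) and the post stand higher.
- wide_pinch (a point): Midpoint between the two upright ears of the wide-eared catch (released first), 128 mm above the surface; axes as the rack's. Ears: steel plates 34 mm long along x, tops 142 mm above the surface, outer faces 46 mm apart along y when closed; the catch's body below ends at 96 mm. The catches sit at y = +40 and -45 mm in the rack's frame, which is at which varies.
- narrow_pinch (a point): The same point of the narrow-eared catch (released second), like the wide-eared one except that its ears are only 14 mm long along x.
- wide_ear (a joint): How far each ear of the wide-eared catch is moved inwards, m: 0 closed, 0.009 fully squeezed (outer faces then 28 mm apart). The two ears are geared together; moving them takes about 4 N and they stay where they are left. The catch is free from 0.007; starts may be up to 0.0015 in.
- narrow_ear (a joint): The same for the narrow-eared catch.
- gate_angle (a joint): Opening of the gate, rad: 0 closed, 1.57 square, stop at 1.75; it turns clockwise seen from above, free end out to the rack's -x; wide is above 1.3. A ball detent resists from 0.25 to 0.45 (about 3 N at the post). A spring pulls the gate shut (0.1 N m closed, 0.5 N m at 1.4, about 2.7 N at the post): let go, it swings back, damped, to about 0.45.
- gate_grip (a point): The gate's grip near its free end: an upright round steel post, 16 mm in diameter with a 20 mm cap, from 88 to 150 mm above the surface; this point is on its axis at 122 mm. On the closed gate it is at (-25, -95) mm in the rack's frame, 192 mm from the hinge axis. It turns with the gate and may turn in the grip.
- skewer0: Steel skewer lying in the rack's slots, 234 mm long along its x axis, loop handle 22 mm wide at the gate end; leave it.
- skewer1: The same, second slot.
- skewer2: The same, third slot.
- skewer3: The same, fourth slot.
- ramekin: White bowl, 76 mm across, 42 mm high, standing in front of the rack beside the gate's swing; leave it. Origin under its centre.
- cruet: Closed green glass cruet, 72 mm across, 165 mm high; leave it. Origin under its centre.
- mill: Dark wooden pepper mill, 56 mm across, 145 mm high; leave it. Origin under its centre.
- turner: Black-handled spatula, 280 mm long, lying flat; leave it.
- gate: The hinged wire gate, 200 mm wide, 26 to 80 mm above the surface. Origin on its hinge axis at the work surface; axes as the rack's when closed, its -y axis runs along the gate from the hinge to the free end.

How it is judged (in metres and radians):
On the way, in this order (a step that is already met when the one before it is completed fails the run):
1. the wide-eared catch is squeezed free while the narrow-eared one is still closed and the gate shut (value of joint wide_ear above 0.007 m and value of joint narrow_ear below 0.003 m and value of joint gate_angle below 0.12 rad), for 0.1 s.
2. then the narrow-eared catch is squeezed free too, the gate still shut (value of joint each of wide_ear, narrow_ear above 0.007 m and value of joint gate_angle below 0.12 rad), for 0.1 s.
3. the gate is swung past its detent by its post (value of joint gate_angle above 0.5 rad and contact force between the fingers and gate above 0.5 N and distance between the grasp point and gate_grip below 0.04 m), for 0.02 s.
4. the gate is wide open, held by its post (value of joint gate_angle above 1.3 rad and contact force between the fingers and gate above 1 N and distance between the grasp point and gate_grip below 0.04 m), for 0.3 s.
At the end, for the whole second after the job is handed in: The gate is still (under 0.1 rad/s) and open by more than 1.3 rad, the fingers are at its post (grasp point within 40 mm of the post's centre) and press on the gate with more than 1 N, and both catches stay squeezed in by more than 6 mm (all of step 4 and velocity of joint gate_angle between -0.1 and 0.1 rad/s and value of joint each of wide_ear, narrow_ear above 0.006 m); the arm keeps its last pose, push and grip.
It fails at once if the narrow-eared catch is released before the wide-eared one (value of joint narrow_ear above 0.005 m and value of joint wide_ear below 0.005 m).
It fails at once if a skewer is shifted by more than 20 mm (distance of any of skewer0, skewer1, skewer2, skewer3 from where it was at the start of the episode above 0.02 m).
It fails at once if the bowl, cruet, pepper mill or spatula is shifted by more than 20 mm (distance of any of ramekin, cruet, mill, turner from where it was at the start of the episode above 0.02 m).
It also fails if it takes over 58 s, if anything falls off the work surface, if the arm or the gripper's body presses on something with over 40 N, if the wrist force passes 120 N, or if a joint passes its speed limit or range.

## Robot

A 6-joint arm with a two-finger parallel gripper is mounted at the origin on the work surface. World frame = base frame: x ahead of the robot, y to its left, z up, the work surface at z = 0. Lengths are in mm, angles in degrees, forces in N, time in s.
With the tool pointing down it reaches from about 350 to 975 mm from the base axis. Payload 7.1 kg.
Tool frame: the origin (TCP) lies at the very end of the fingers, on their centre line; the grasp point (between the pads) lies 19 mm behind it; z points along the fingers, y is the line along which they close (so a half turn about z gives the same grasp; the last joint's range is limited). The gripper opens to 88 mm and grips with 3 to 60 N. Pads are 20 mm wide; open, the fingers measure 115 mm over their backs; the gripper's body (75 mm by 178 mm) begins 61 mm behind the grasp point.
Start: joints at [-70.417, 24.242, 93.386, -0, 62.372, -1.089], TCP at [220.656, -584.736, 222.675] pointing down, gripper open.
Joint ranges: [-172.04, 172.04], [-51.8, 120.97], [4.93, 147.93], [-75.15, 255.16], [6.16, 154.13], [-145.62, 145.62]. Speed limits (degrees/s): [136.94, 136.94, 172.46, 180, 180, 180].

## Interface

Orientations are given as [roll, pitch, yaw] about the fixed x, y, z axes, in that order (R = Rz(yaw) Ry(pitch) Rx(roll)).
In Python, from rig import arm gives the robot as it stands.
- The arm moves only by the tool send_rows, never from a script. Its argument "deltas" is a list of rows, each an object of numbers: "dx", "dy", "dz": the shift along the world's x, y, z in mm; "turn": the turn about the world's z in rad; "claw": the closure, from 0 (fully open) to 1 (shut). In form: [{"dx": .., "dy": .., "dz": .., "turn": .., "claw": ..}, ...]. A call has 1 to 5 rows; each row shifts and turns the commanded pose from where the row before left it; what a row does not reach is not made up. A row lasts 1/12 s, in which the tool goes at most 41.7 mm and 7.16 degrees, less where a joint would pass 70% of its speed; a pose out of reach is approached as far as the arm can. A call with a gripper value outside its range is refused whole. The fingers move at their own pace and stop on an object; "squeeze" is the grip in N (left out, the last holds). Time passes only in rows, so rows that do not move let the fingers close. It gives the time, the measured TCP pose, the force, the opening and the grip force at its end, in the units of the state.
- arm.read_state(): the state, without advancing time (a new reading comes with each control period).
- arm.grab_frame(name): name is "scene" or "top"; returns a dict with "pixels" (480x640x3 uint8, red, green, blue), "camera_matrix" (3x3 intrinsics, pixels), "dist_coeffs" ([k1, k2, p1, p2, k3] as OpenCV has them; the pictures are not rectified), "rvec" (rotation vector, rad) and "tvec" (3), from world to camera coordinates, as OpenCV has them. Camera axes: x right, y down, z forward; pixel columns grow to the right and rows downward; lengths in mm; the calibration is good to about 2 mm. A picture is of the moment at which its call begins. There is no depth.
- arm.close_job(): hands the job in; it is judged then, once.
The state is a dict: "time_s": time; "q": joint angles; "joint_velocities": joint speeds; "tau": joint torques, N m; "tcp_pos": TCP position; "orientation": TCP orientation; "contact_force": force on the tool from outside, world axes, zero at the start; "wrist_torque": the same for the moment, N m; "grip_width": finger opening in mm; "gripper_force": force on a finger pad.
Only numpy, scipy, OpenCV 4.12 (cv2) and the standard library are available. Lean on these libraries where they do the work, as an engineer would, in place of code of your own. Each camera call takes 0.05 s, during which the arm holds its last target. There are 200 camera calls.

## Working session

There is one attempt and no reset: what is moved stays moved. The work goes in short steps, Python scripts to look and compute and a tool call to move; the robot and the scene stay as the last step left them, time stands still between calls to the robot, and variables do not carry over. Pictures are saved under pics/ and viewed, at most 10 in all, crops included, and the job is handed in when it is done.

Besides the shell and the picture viewer there is one more tool, called as name(argument=value, ...) on one line, values as JSON. send_rows: Moves the arm, as the interface text tells. Its arguments: {"type":"object","properties":{"deltas":{"type":"array"},"squeeze":{"type":"number"}},"required":["deltas"]}

```bash
mkdir -p pics; ls; python3 - <<'E'
from rig import arm
import cv2,pickle
for n in("scene","top"):
    f=arm.grab_frame(n); cv2.imwrite(f"pics/{n}0.png",f["pixels"][:,:,::-1]); pickle.dump(f,open(f"{n}0.pkl","wb"))
    print(n,f["camera_matrix"].tolist(),f["dist_coeffs"],f["rvec"],f["tvec"])
print(arm.read_state())
E
```

```text
pics
scene [[542.1542195340583, 0.0, 314.32467868341325], [0.0, 542.1542195340583, 241.4538304930815], [0.0, 0.0, 1.0]] [-0.10724574  0.          0.          0.          0.        ] [ 2.20487847  0.90017579 -0.38684656] [-384.78454779 -243.12813185 1764.76939842]
top [[526.4099333049123, 0.0, 324.35649851498164], [0.0, 526.4099333049123, 233.8223494292542], [0.0, 0.0, 1.0]] [-0.05275914  0.          0.          0.          0.        ] [ 2.20098542 -2.16656965  0.03888884] [ -61.36591302  605.0429022  1401.86158707]
{'time_s': 0.1, 'q': array([-7.04165422e+01,  2.42801049e+01,  9.34262411e+01,  2.57199663e-03,
        6.23704093e+01, -1.08908708e+00]), 'joint_velocities': array([ 0.02328476, -0.09115256, -0.1780596 , -0.06924698,  0.04469866,
        0.00441803]), 'tau': array([-1.24418046e-03, -5.45614958e+01, -2.74322623e+01,  6.44773641e-02,
        1.87944114e-02, -1.91591221e-05]), 'tcp_pos': array([ 220.50944517, -584.28859307,  221.9844212 ]), 'orientation': array([-1.79923302e+02, -3.73557502e-03,  2.06713481e+01]), 'contact_force': array([ 0.55429556,  0.71961151, -0.32121284]), 'wrist_torque': array([ 0.08473748, -0.01191342,  0.02433199]), 'gripper_force': 0.0, 'grip_width': 88.11666814016924}
```

View pics/scene0.png

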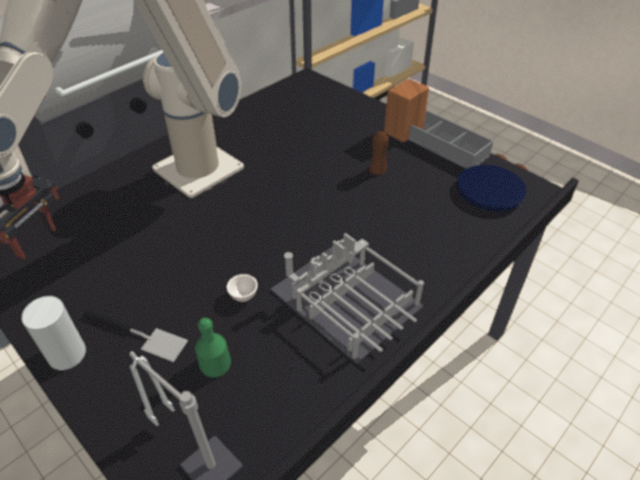

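View pics/top0.png

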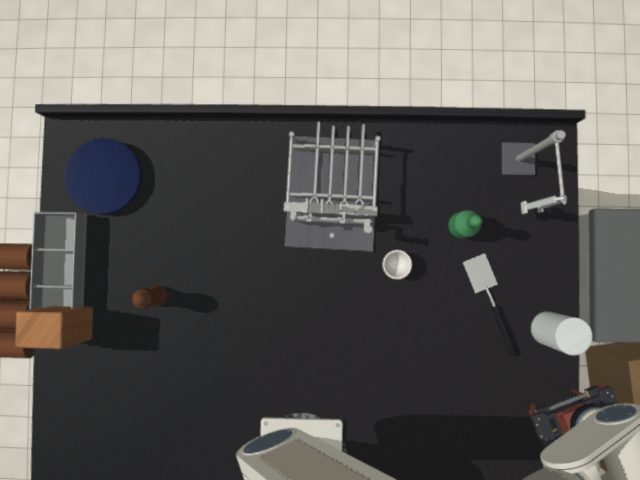

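```bash
cat > h.py <<'E'
import cv2,numpy as np,pickle
def ray(f,uv):
    K,d=np.array(f["camera_matrix"]),np.array(f["dist_coeffs"]); R=cv2.Rodrigues(np.array(f["rvec"],float))[0]; t=np.array(f["tvec"]).ravel()
    p=cv2.undistortPoints(np.array([[uv]],float),K,d).ravel()
    return -R.T@t, R.T@np.array([p[0],p[1],1])
def plane(f,uv,z):
    c,v=ray(f,uv); return (c+v*(z-c[2])/v[2]).round(1)
def proj(f,P):
    return cv2.projectPoints(np.array(P,float).reshape(-1,3),np.array(f["rvec"],float),np.array(f["tvec"],float),np.array(f["camera_matrix"]),np.array(f["dist_coeffs"]))[0].reshape(-1,2)
def crop(f,x0,y0,w,h,s,fn):
    cv2.imwrite(fn,cv2.resize(f["pixels"][y0:y0+h,x0:x0+w,::-1],None,fx=s,fy=s,interpolation=cv2.INTER_CUBIC))
E
python3 - <<'E'
from h import *
f=pickle.load(open("top0.pkl","rb")); crop(f,275,115,115,145,4,"pics/t1.png")
f=pickle.load(open("scene0.pkl","rb")); crop(f,265,225,165,135,4,"pics/s1.png")
E
```

```text
(no output)
```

View pics/t1.png

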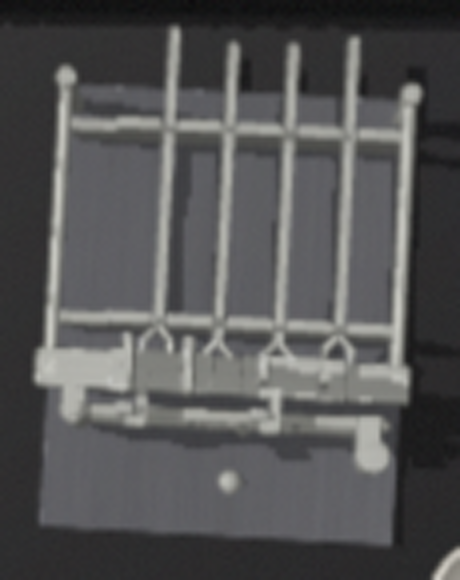

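View pics/s1.png

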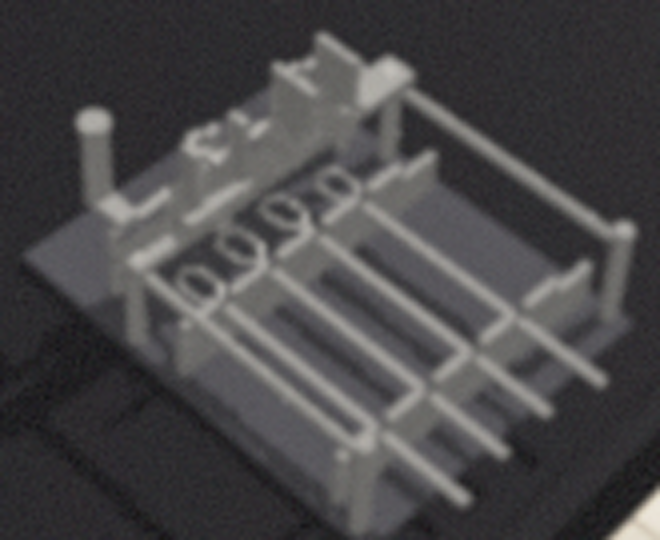

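```bash
python3 - <<'E'
from h import *
f=pickle.load(open("top0.pkl","rb")); s=pickle.load(open("scene0.pkl","rb"))
T=lambda u,v:((u+.5)/4-.5+275,(v+.5)/4-.5+115)
S=lambda u,v:((u+.5)/4-.5+265,(v+.5)/4-.5+225)
L=plane(f,T(36,367),88);Rr=plane(f,T(409,384),88);print("header",L,Rr)
p=plane(f,T(372,457),150);print("post",p,plane(s,S(94,120),150))
th=np.arctan2(*( (L-Rr)[:2]*[-1,1]));yaw=th;print("yaw hdr",np.degrees(yaw))
# side rail back tops left/right (z unknown ~88), tray front corners z~0
a=plane(f,T(66,76),88);b=plane(f,T(412,92),88);print("back",a,b,np.degrees(np.arctan2(-(a-b)[0],(a-b)[1])))
R=lambda y:np.array([[np.cos(y),-np.sin(y)],[np.sin(y),np.cos(y)]])
for y in (yaw,):
  m=(L+Rr)[:2]/2-R(y)@[26,0]; m2=p[:2]-R(y)@[-25,-95]; print("origin from header",m,"from post",m2)
  for n,q in (("w1",(128,340)),("w2",(188,342)),("n1",(264,366)),("n2",(328,378))):
    P=plane(f,T(*q),142);print(n,P,R(y).T@(P[:2]-m2))
  for n,q in (("w1",(322,38)),("w1b",(360,68)),("w2",(274,66)),("w2b",(316,98)),("n1",(240,125)),("n2",(200,145))):
    P=plane(s,S(*q),142);print("S",n,P,R(y).T@(P[:2]-m2))
print("bowl",plane(f,(397,264),42),"cruet",plane(f,(475,221),165),"mill",plane(f,(143,299),145))
E
```

```text
header [671.   52.6  88. ] [ 663.5 -186.8   88. ]
post [ 612.2 -159.8  150. ] [ 614.3 -160.8  150. ]
yaw hdr -1.7943936706768158
back [860.9  37.2  88. ] [ 853.  -186.9   88. ] -2.0189616191039472
origin from header [641.26274964 -66.28586308] from post [640.16247177 -65.62940919]
w1 [682.8  -9.3 142. ] [40.85277959 57.63689403]
w2 [682.  -46.3 142. ] [41.21175134 20.62998739]
n1 [667.9 -93.3 142. ] [ 28.59037461 -26.78847789]
n2 [ 661.  -132.7  142. ] [ 22.92748873 -66.38521669]
S w1 [657.8 -10.1 142. ] [15.89008923 56.05446237]
S w1b [691.9 -13.5 142. ] [50.07983164 53.72390151]
S w2 [653.5 -48.5 142. ] [12.79461542 17.5386469 ]
S w2b [690.  -50.9 142. ] [49.35186798 16.28274676]
S n1 [673.  -98.5 142. ] [ 33.8507011  -31.82623187]
S n2 [ 667.5 -126.5  142. ] [ 29.23016098 -59.98472276]
bowl [ 527.9 -244.9   42. ] cruet [ 634.2 -417.6  165. ] mill [431.1 390.2 145. ]
```

send_rows(deltas=[{"dx": 24, "dy": 30, "dz": 0, "turn": -0.08, "claw": 0.26}, {"dx": 24, "dy": 30, "dz": 0, "turn": -0.08, "claw": 0.26}, {"dx": 24, "dy": 30, "dz": 0, "turn": -0.08, "claw": 0.26}, {"dx": 24, "dy": 30, "dz": 0, "turn": -0.08, "claw": 0.26}, {"dx": 24, "dy": 30, "dz": 0, "turn": -0.075, "claw": 0.26}], squeeze=20)

```text
time_s: 0.52
tcp_pos: [341.2, -433.1, 222.3]
orientation: [-180.0, 0.0, -2.2]
contact_force: [1.1, -0.1, -0.4]
grip_width: 65.3
gripper_force: 0.0
```

send_rows(deltas=[{"dx": 24, "dy": 30, "dz": 0, "turn": 0, "claw": 0.26}, {"dx": 24, "dy": 30, "dz": 0, "turn": 0, "claw": 0.26}, {"dx": 24, "dy": 30, "dz": 0, "turn": 0, "claw": 0.26}, {"dx": 24, "dy": 30, "dz": 0, "turn": 0, "claw": 0.26}, {"dx": 24, "dy": 30, "dz": 0, "turn": 0, "claw": 0.26}])

```text
time_s: 0.93
tcp_pos: [461.3, -283.0, 222.5]
orientation: [-180.0, 0.0, -2.0]
contact_force: [1.1, -0.1, -0.5]
grip_width: 65.2
gripper_force: 0.0
```

send_rows(deltas=[{"dx": 24, "dy": 30, "dz": 0, "turn": 0, "claw": 0.26}, {"dx": 24, "dy": 30, "dz": 0, "turn": 0, "claw": 0.26}, {"dx": 24, "dy": 30, "dz": 0, "turn": 0, "claw": 0.26}, {"dx": 24, "dy": 30, "dz": 0, "turn": 0, "claw": 0.26}, {"dx": 24, "dy": 30, "dz": 0, "turn": 0, "claw": 0.26}])

```text
time_s: 1.35
tcp_pos: [581.3, -132.9, 222.4]
orientation: [-180.0, 0.0, -2.0]
contact_force: [-0.1, -0.4, 0.3]
grip_width: 65.3
gripper_force: 0.0
```

send_rows(deltas=[{"dx": 23, "dy": 26.5, "dz": 0, "turn": 0, "claw": 0.26}, {"dx": 23, "dy": 26.5, "dz": 0, "turn": 0, "claw": 0.26}, {"dx": 23, "dy": 26.5, "dz": -10, "turn": 0, "claw": 0.26}, {"dx": 23, "dy": 26, "dz": -20, "turn": 0, "claw": 0.26}, {"dx": 0, "dy": 0, "dz": -32, "turn": 0, "claw": 0.26}])

```text
time_s: 1.77
tcp_pos: [678.4, -24.7, 162.8]
orientation: [-179.9, -0.5, -1.8]
contact_force: [-0.5, 0.3, 0.3]
grip_width: 65.0
gripper_force: 0.0
```

```bash
python3 - <<'E'
from rig import arm
from h import *
f=arm.grab_frame("scene"); pickle.dump(f,open("scene1.pkl","wb")); crop(f,250,180,190,140,4,"pics/s2.png")
print(arm.read_state()["tcp_pos"])
E
```

```text
[671.44887517 -26.31781468 153.78840404]
```

View pics/s2.png

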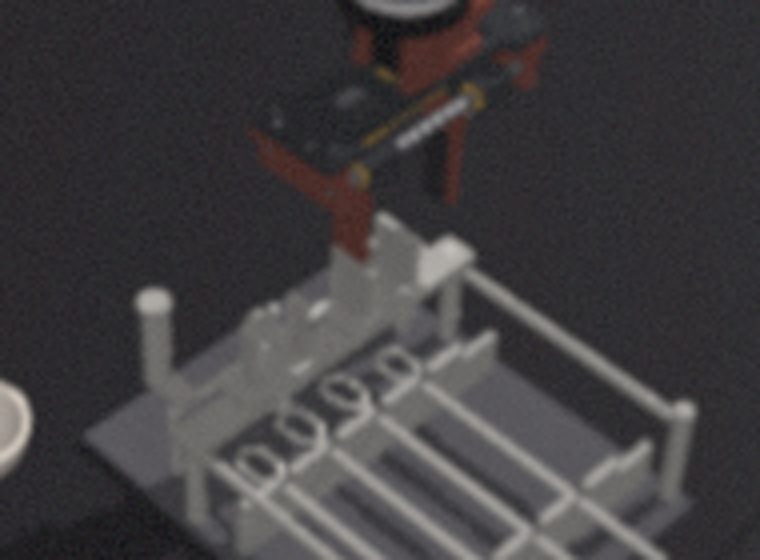

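The fingers straddle the wide ears (near finger at crop (350,230), ears at (350,265) and (400,240)); I'll go down.

send_rows(deltas=[{"dx": 0, "dy": -1, "dz": -15, "turn": 0, "claw": 0.26}, {"dx": 0, "dy": 0, "dz": -15, "turn": 0, "claw": 0.26}, {"dx": 0, "dy": 0, "dz": -12, "turn": 0, "claw": 0.26}, {"dx": 0, "dy": 0, "dz": -7, "turn": 0, "claw": 0.26}, {"dx": 0, "dy": 0, "dz": 0, "turn": 0, "claw": 0.26}])

```text
time_s: 2.23
tcp_pos: [671.2, -30.6, 110.1]
orientation: [-180.0, 0.2, -2.0]
contact_force: [-0.0, 0.1, 0.4]
grip_width: 65.1
gripper_force: 0.0
```

send_rows(deltas=[{"dx": 0, "dy": 0, "dz": 0, "turn": 0, "claw": 0.45}, {"dx": 0, "dy": 0, "dz": 0, "turn": 0, "claw": 0.55}, {"dx": 0, "dy": 0, "dz": 0, "turn": 0, "claw": 0.72}, {"dx": 0, "dy": 0, "dz": 0, "turn": 0, "claw": 0.72}, {"dx": 0, "dy": 0, "dz": 0, "turn": 0, "claw": 0.72}])

```text
time_s: 2.65
tcp_pos: [673.3, -29.5, 112.8]
orientation: [-179.9, -0.1, -2.0]
contact_force: [-0.4, 4.6, 3.6]
grip_width: 35.2
gripper_force: 2.0
```

send_rows(deltas=[{"dx": 0, "dy": 0, "dz": 0, "turn": 0, "claw": 0.72}, {"dx": 0, "dy": 0, "dz": 0, "turn": 0, "claw": 0.72}, {"dx": 0, "dy": 0, "dz": 0, "turn": 0, "claw": 0.72}, {"dx": 0, "dy": 0, "dz": 0, "turn": 0, "claw": 0.72}, {"dx": 0, "dy": 0, "dz": 0, "turn": 0, "claw": 0.72}])

```text
time_s: 3.07
tcp_pos: [673.4, -29.1, 112.8]
orientation: [-179.9, -0.1, -2.0]
contact_force: [-0.8, 7.0, 5.8]
grip_width: 27.4
gripper_force: 20.0
```

send_rows(deltas=[{"dx": 0, "dy": 1, "dz": 0, "turn": 0, "claw": 0.26}, {"dx": 0, "dy": 0, "dz": 0, "turn": 0, "claw": 0.26}, {"dx": 0, "dy": 0, "dz": 0, "turn": 0, "claw": 0.26}, {"dx": 0, "dy": 0, "dz": 0, "turn": 0, "claw": 0.26}, {"dx": 0, "dy": 0, "dz": 15, "turn": 0, "claw": 0.26}])

```text
time_s: 3.48
tcp_pos: [670.5, -29.5, 123.8]
orientation: [180.0, 0.3, -2.0]
contact_force: [-0.3, 1.2, -0.2]
grip_width: 57.0
gripper_force: 0.0
```

send_rows(deltas=[{"dx": 0, "dy": 0, "dz": 25, "turn": 0, "claw": 0.26}, {"dx": 0, "dy": 0, "dz": 25, "turn": 0, "claw": 0.26}, {"dx": -2, "dy": -40, "dz": 0, "turn": 0, "claw": 0.26}, {"dx": -2, "dy": -40, "dz": 0, "turn": 0, "claw": 0.26}, {"dx": 0, "dy": -5, "dz": 0, "turn": 0, "claw": 0.26}])

```text
time_s: 3.9
tcp_pos: [668.5, -119.5, 177.3]
orientation: [179.9, -0.1, -2.1]
contact_force: [-0.6, -0.3, -1.4]
grip_width: 65.2
gripper_force: 0.0
```

send_rows(deltas=[{"dx": 0, "dy": 0, "dz": 0, "turn": 0, "claw": 0.26}, {"dx": 0, "dy": 0, "dz": 0, "turn": 0, "claw": 0.26}])

```text
time_s: 4.07
tcp_pos: [668.3, -114.6, 176.3]
orientation: [-180.0, 0.0, -2.0]
contact_force: [-0.2, 0.8, 0.5]
grip_width: 65.0
gripper_force: 0.0
```

```bash
python3 - <<'E'
from rig import arm
from h import *
f=arm.grab_frame("scene"); crop(f,250,180,190,140,4,"pics/s3.png")
print(arm.read_state()["tcp_pos"])
E
```

```text
[ 668.3565268  -113.74208866  176.22794533]
```

View pics/s3.png

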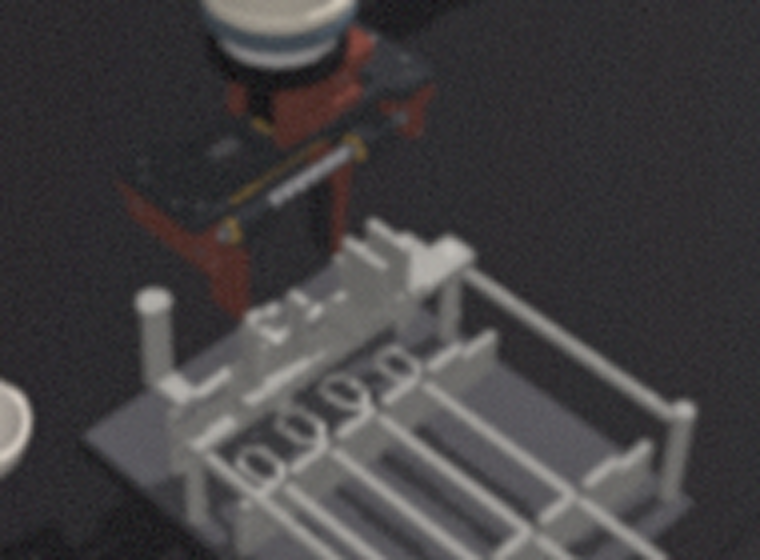

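The wide ears stayed in. The gripper straddles the narrow ears (crop (265,320) and (300,300)), so I'll go down.

send_rows(deltas=[{"dx": 0.5, "dy": 1, "dz": -20, "turn": 0, "claw": 0.26}, {"dx": 0, "dy": 0, "dz": -20, "turn": 0, "claw": 0.26}, {"dx": 0, "dy": 0, "dz": -15, "turn": 0, "claw": 0.26}, {"dx": 0, "dy": 0, "dz": -9, "turn": 0, "claw": 0.26}, {"dx": 0, "dy": 0, "dz": 0, "turn": 0, "claw": 0.26}])

```text
time_s: 4.53
tcp_pos: [667.7, -111.6, 110.2]
orientation: [-180.0, 0.2, -1.9]
contact_force: [-1.0, 0.5, -0.3]
grip_width: 65.1
gripper_force: 0.0
```

send_rows(deltas=[{"dx": 0, "dy": 0, "dz": 0, "turn": 0, "claw": 0.45}, {"dx": 0, "dy": 0, "dz": 0, "turn": 0, "claw": 0.55}, {"dx": 0, "dy": 0, "dz": 0, "turn": 0, "claw": 0.72}, {"dx": 0, "dy": 0, "dz": 0, "turn": 0, "claw": 0.72}, {"dx": 0, "dy": 0, "dz": 0, "turn": 0, "claw": 0.72}])

```text
time_s: 4.95
tcp_pos: [669.9, -113.8, 113.9]
orientation: [180.0, -0.1, -2.0]
contact_force: [-0.4, -2.4, 2.7]
grip_width: 35.4
gripper_force: 2.1
```

send_rows(deltas=[{"dx": 0, "dy": 0, "dz": 0, "turn": 0, "claw": 0.72}, {"dx": 0, "dy": 0, "dz": 0, "turn": 0, "claw": 0.72}, {"dx": 0, "dy": 0, "dz": 0, "turn": 0, "claw": 0.72}, {"dx": 0, "dy": 0, "dz": 0, "turn": 0, "claw": 0.72}, {"dx": 0, "dy": 0, "dz": 0, "turn": 0, "claw": 0.72}])

```text
time_s: 5.37
tcp_pos: [669.9, -113.9, 113.9]
orientation: [180.0, -0.1, -2.0]
contact_force: [-0.3, -1.5, 5.6]
grip_width: 26.9
gripper_force: 20.0
```

send_rows(deltas=[{"dx": 0, "dy": 0, "dz": 0, "turn": 0, "claw": 0.26}, {"dx": 0, "dy": 0, "dz": 0, "turn": 0, "claw": 0.26}, {"dx": 0, "dy": 0, "dz": 0, "turn": 0, "claw": 0.26}, {"dx": 0, "dy": 0, "dz": 0, "turn": 0, "claw": 0.26}, {"dx": 0, "dy": 0, "dz": 15, "turn": 0, "claw": 0.26}])

```text
time_s: 5.78
tcp_pos: [666.9, -112.6, 124.7]
orientation: [-179.9, 0.3, -2.0]
contact_force: [-0.5, -0.2, -0.2]
grip_width: 56.7
gripper_force: 0.0
```

send_rows(deltas=[{"dx": 0, "dy": 0, "dz": 25, "turn": 0, "claw": 0.26}, {"dx": 0, "dy": 0, "dz": 30, "turn": 0, "claw": 0.26}, {"dx": -25, "dy": -20, "dz": 0, "turn": 0, "claw": 0.38}, {"dx": -25, "dy": -20, "dz": 0, "turn": 0, "claw": 0.38}, {"dx": -7, "dy": -6.5, "dz": 0, "turn": 0, "claw": 0.38}])

```text
time_s: 6.2
tcp_pos: [609.3, -161.1, 182.8]
orientation: [180.0, 0.1, -2.0]
contact_force: [-1.2, 0.2, -0.2]
grip_width: 54.8
gripper_force: 0.0
```

send_rows(deltas=[{"dx": 0, "dy": 0, "dz": 0, "turn": 0, "claw": 0.38}, {"dx": 0, "dy": 0, "dz": 0, "turn": 0, "claw": 0.38}])

```text
time_s: 6.37
tcp_pos: [612.4, -159.8, 182.7]
orientation: [-180.0, -0.0, -2.0]
contact_force: [0.4, 0.4, 0.3]
grip_width: 54.2
gripper_force: 0.0
```

```bash
python3 - <<'E'
from rig import arm
from h import *
f=arm.grab_frame("scene"); crop(f,220,180,190,140,4,"pics/s4.png")
print(arm.read_state()["tcp_pos"])
E
```

```text
[ 612.91525164 -159.43756221  182.62912585]
```

View pics/s4.png

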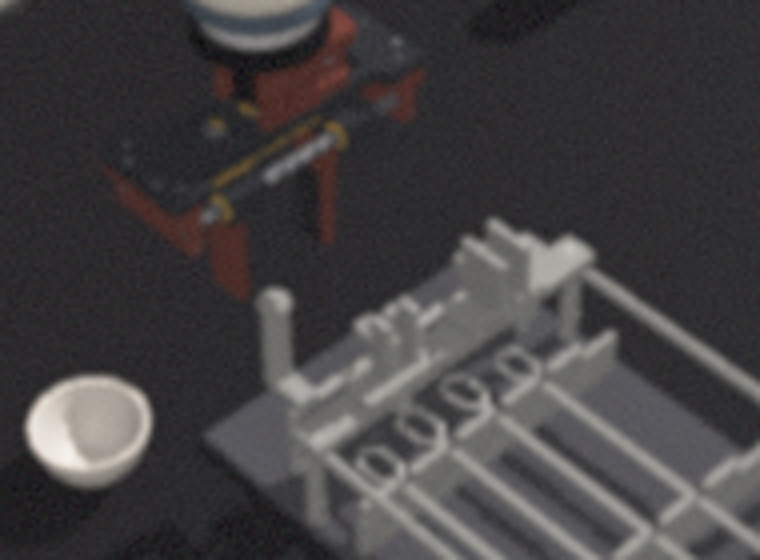

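The post cap (crop (275,300)) lies just below the midpoint of the two fingertips ((235,298), (328,243)). I'll lower and grip.

send_rows(deltas=[{"dx": 0, "dy": 0, "dz": -22, "turn": 0, "claw": 0.38}, {"dx": 0, "dy": 0, "dz": -22, "turn": 0, "claw": 0.38}, {"dx": 0, "dy": 0, "dz": -20, "turn": 0, "claw": 0.38}, {"dx": 0, "dy": 0, "dz": -12, "turn": 0, "claw": 0.38}, {"dx": 0, "dy": 0, "dz": 0, "turn": 0, "claw": 0.38}])

```text
time_s: 6.83
tcp_pos: [611.1, -158.4, 103.5]
orientation: [-179.9, 0.3, -1.9]
contact_force: [-0.5, 0.9, 0.0]
grip_width: 54.6
gripper_force: 0.0
```

send_rows(deltas=[{"dx": 0, "dy": 0, "dz": 0, "turn": 0, "claw": 0.6}, {"dx": 0, "dy": 0, "dz": 0, "turn": 0, "claw": 0.75}, {"dx": 0, "dy": 0, "dz": 0, "turn": 0, "claw": 1}, {"dx": 0, "dy": 0, "dz": 0, "turn": 0, "claw": 1}, {"dx": 0, "dy": 0, "dz": 0, "turn": 0, "claw": 1}], squeeze=30)

```text
time_s: 7.25
tcp_pos: [612.7, -159.9, 107.7]
orientation: [180.0, -0.1, -2.0]
contact_force: [0.1, 0.1, -0.3]
grip_width: 24.5
gripper_force: 0.0
```

```bash
python3 - <<'E'
import numpy as np
from rig import arm
s=arm.read_state();p=s["tcp_pos"][:2];print(p,s["grip_width"],s["gripper_force"])
y=np.radians(-1.9);R=lambda a:np.array([[np.cos(a),-np.sin(a)],[np.sin(a),np.cos(a)]])
r=R(y)@[-25,-190];h=p-r;print("hinge",h)
A=np.linspace(0,1.5,16);P=np.array([h+R(-a)@r for a in A]);print(np.c_[A[1:],np.diff(P,axis=0)].round(1))
E
```

```text
[ 612.73163455 -159.89857791] 24.501287360785025 0.0
hinge [644.01737384  29.16808366]
[[  0.1 -18.7   4.1]
 [  0.2 -18.2   5.9]
 [  0.3 -17.5   7.7]
 [  0.4 -16.7   9.4]
 [  0.5 -15.7  11. ]
 [  0.6 -14.5  12.5]
 [  0.7 -13.2  13.9]
 [  0.8 -11.7  15.2]
 [  0.9 -10.1  16.3]
 [  1.   -8.4  17.2]
 [  1.1  -6.7  17.9]
 [  1.2  -4.9  18.5]
 [  1.3  -3.   18.9]
 [  1.4  -1.1  19.1]
 [  1.5   0.8  19.1]]
```

Let the grip finish, then lean into the swing.

send_rows(deltas=[{"dx": 0, "dy": 0, "dz": 0, "turn": 0, "claw": 1}, {"dx": 0, "dy": 0, "dz": 0, "turn": 0, "claw": 1}, {"dx": 0, "dy": 0, "dz": 0, "turn": 0, "claw": 1}, {"dx": 0, "dy": 0, "dz": 0, "turn": 0, "claw": 1}])

```text
time_s: 7.58
tcp_pos: [612.6, -161.7, 107.6]
orientation: [179.9, -0.1, -2.0]
contact_force: [-1.1, -7.4, 1.5]
grip_width: 18.0
gripper_force: 30.0
```

send_rows(deltas=[{"dx": -9.4, "dy": 2, "dz": 0, "turn": 0, "claw": 1}, {"dx": -9.3, "dy": 2.1, "dz": 0, "turn": 0, "claw": 1}, {"dx": -9.1, "dy": 2.9, "dz": 0, "turn": 0, "claw": 1}, {"dx": -9.1, "dy": 3, "dz": 0, "turn": 0, "claw": 1}])

```text
time_s: 7.92
tcp_pos: [575.6, -152.0, 107.5]
orientation: [179.8, -0.1, -2.0]
contact_force: [-0.9, -9.3, 0.3]
grip_width: 18.3
gripper_force: 30.0
```

send_rows(deltas=[{"dx": -8.8, "dy": 3, "dz": 0, "turn": 0, "claw": 1}, {"dx": -8.7, "dy": 3.5, "dz": 0, "turn": 0, "claw": 1}, {"dx": -8.4, "dy": 4.2, "dz": 0, "turn": 0, "claw": 1}, {"dx": -8.3, "dy": 4.7, "dz": 0, "turn": 0, "claw": 1}])

```text
time_s: 8.25
tcp_pos: [542.0, -136.4, 107.5]
orientation: [179.8, -0.2, -2.0]
contact_force: [1.1, -8.7, -1.7]
grip_width: 18.2
gripper_force: 30.0
```

```bash
python3 - <<'E'
from rig import arm
from h import *
f=arm.grab_frame("scene"); crop(f,220,180,190,140,4,"pics/s5.png")
s=arm.read_state();print(s["tcp_pos"],s["contact_force"])
E
```

```text
[ 539.59298445 -135.09441633  107.35608173] [-5.98161353 -4.16295865  9.36491346]
```

View pics/s5.png

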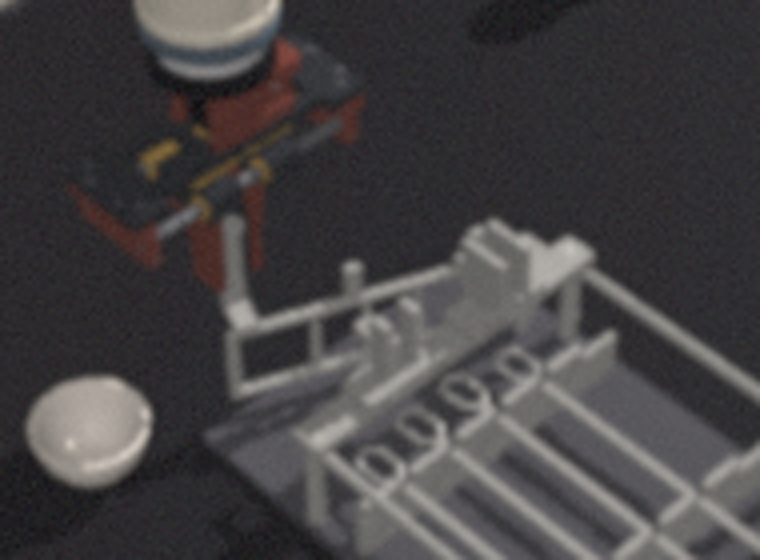

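The gate is coming open with its post between the pads (crop (235,250)) and clear of the bowl. I'll keep swinging with a firmer grip.

send_rows(deltas=[{"dx": -7.9, "dy": 5.5, "dz": 0, "turn": 0, "claw": 1}, {"dx": -7.8, "dy": 5.5, "dz": 0, "turn": 0, "claw": 1}, {"dx": -7.3, "dy": 6.2, "dz": 0, "turn": 0, "claw": 1}, {"dx": -7.2, "dy": 6.3, "dz": 0, "turn": 0, "claw": 1}], squeeze=45)

```text
time_s: 8.63
tcp_pos: [509.3, -113.0, 107.2]
orientation: [179.8, 0.1, -2.0]
contact_force: [-7.9, -14.0, 5.2]
grip_width: 17.8
gripper_force: 45.0
```

send_rows(deltas=[{"dx": -6.6, "dy": 6.9, "dz": 0, "turn": 0, "claw": 1}, {"dx": -6.6, "dy": 7, "dz": 0, "turn": 0, "claw": 1}, {"dx": -5.9, "dy": 7.6, "dz": 0, "turn": 0, "claw": 1}, {"dx": -5.8, "dy": 7.6, "dz": 0, "turn": 0, "claw": 1}])

```text
time_s: 8.97
tcp_pos: [482.8, -83.5, 107.0]
orientation: [179.9, 0.3, -2.0]
contact_force: [-10.2, -12.1, 7.1]
grip_width: 17.5
gripper_force: 45.0
```

send_rows(deltas=[{"dx": -5.1, "dy": 8.1, "dz": 0, "turn": 0, "claw": 1}, {"dx": -5, "dy": 8.2, "dz": 0, "turn": 0, "claw": 1}, {"dx": -4.2, "dy": 8.6, "dz": 0, "turn": 0, "claw": 1}, {"dx": -4.2, "dy": 8.6, "dz": 0, "turn": 0, "claw": 1}])

```text
time_s: 9.3
tcp_pos: [465.1, -49.1, 106.9]
orientation: [179.9, 0.2, -2.0]
contact_force: [-5.4, -7.8, 3.0]
grip_width: 17.6
gripper_force: 45.0
```

send_rows(deltas=[{"dx": -3.4, "dy": 8.9, "dz": 0, "turn": 0, "claw": 1}, {"dx": -3.3, "dy": 9, "dz": 0, "turn": 0, "claw": 1}, {"dx": -2.5, "dy": 9.2, "dz": 0, "turn": 0, "claw": 1}, {"dx": -2.4, "dy": 9.3, "dz": 0, "turn": 0, "claw": 1}])

```text
time_s: 9.63
tcp_pos: [454.0, -12.4, 106.8]
orientation: [179.9, 0.2, -2.0]
contact_force: [-5.0, -8.6, 3.0]
grip_width: 17.7
gripper_force: 45.0
```

send_rows(deltas=[{"dx": -1.5, "dy": 9.4, "dz": 0, "turn": 0, "claw": 1}, {"dx": -1.5, "dy": 9.5, "dz": 0, "turn": 0, "claw": 1}, {"dx": -0.6, "dy": 9.5, "dz": 0, "turn": 0, "claw": 1}, {"dx": -0.5, "dy": 9.6, "dz": 0, "turn": 0, "claw": 1}])

```text
time_s: 9.97
tcp_pos: [450.5, 25.8, 106.7]
orientation: [179.9, 0.1, -2.0]
contact_force: [-1.2, -7.0, -2.3]
grip_width: 17.8
gripper_force: 45.0
```

send_rows(deltas=[{"dx": 0.3, "dy": 9.5, "dz": 0, "turn": 0, "claw": 1}, {"dx": 0.4, "dy": 9, "dz": 0, "turn": 0, "claw": 1}, {"dx": 0, "dy": 0, "dz": 0, "turn": 0, "claw": 1}, {"dx": 0, "dy": 0, "dz": 0, "turn": 0, "claw": 1}, {"dx": 0, "dy": 0, "dz": 0, "turn": 0, "claw": 1}])

```text
time_s: 10.38
tcp_pos: [450.2, 44.3, 106.5]
orientation: [180.0, 0.2, -2.0]
contact_force: [-6.3, -3.7, 2.2]
grip_width: 17.8
gripper_force: 45.0
```

send_rows(deltas=[{"dx": 0, "dy": 0, "dz": 0, "turn": 0, "claw": 1}, {"dx": 0, "dy": 0, "dz": 0, "turn": 0, "claw": 1}, {"dx": 0, "dy": 0, "dz": 0, "turn": 0, "claw": 1}, {"dx": 0, "dy": 0, "dz": 0, "turn": 0, "claw": 1}, {"dx": 0, "dy": 0, "dz": 0, "turn": 0, "claw": 1}])

```text
time_s: 10.8
tcp_pos: [450.2, 44.1, 106.5]
orientation: [179.9, 0.2, -2.0]
contact_force: [-5.7, -2.3, 2.6]
grip_width: 17.6
gripper_force: 45.0
```

```bash
python3 - <<'E'
from rig import arm
from h import *
f=arm.grab_frame("scene"); crop(f,220,180,190,140,4,"pics/s6.png")
s=arm.read_state();p=s["tcp_pos"];print(p,s["contact_force"],s["grip_width"],s["gripper_force"],s["joint_velocities"].round(2))
v=p[:2]-[644,29.2];print(np.hypot(*v),"angle",-(np.arctan2(v[1],v[0])-np.arctan2(-190,-25))%(2*np.pi)-np.radians(1.9))
E
```

```text
[450.21299886  44.12896261 106.54322916] [-5.13260763 -3.2673498   1.51162795] 17.720173875537956 45.00030219554901 [-0.    0.05  0.05  0.03  0.01 -0.01]
194.36119915335945 angle 1.483693810265169
```

View pics/s6.png

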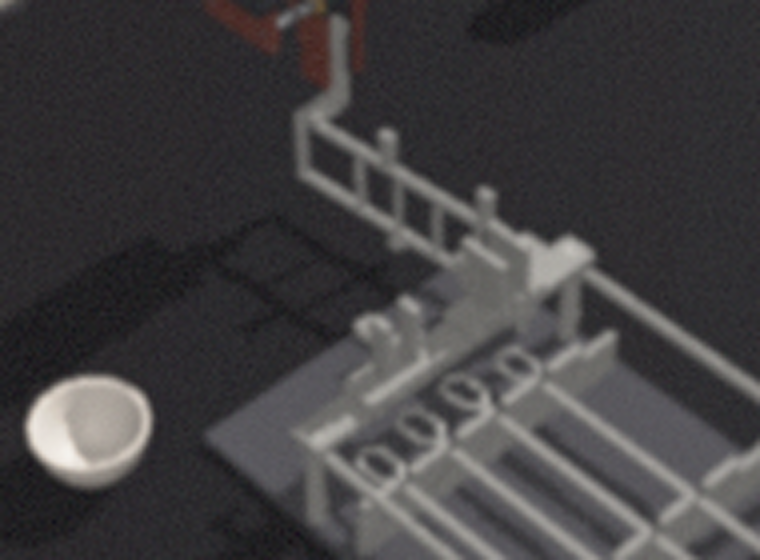

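The gate stands about square to the rack's front (about 1.48 rad), with the post in the grip near crop (340,60). Both catches are still squeezed in, and everything is still. I'm handing it in.

```bash
python3 -c "
from rig import arm
print(arm.close_job())"
```

```text
the job is handed in; nothing more can be done
None
```

I released the wide-eared catch first, then the narrow-eared one, swung the gate open to about 1.48 rad, and handed the job in with the arm holding it still by its post at 45 N; no verdict came back.

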